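Clamp a square tube against the welding-table fence

TASK

Slide the loose yellow square tube back until it lies flush along the blue fence, underneath the red table clamp. Then turn the clamp's crank clockwise (seen from above) by its black handle until the pad meets the tube, and snug it up by feel: clearly firm, but not so hard that the thin-walled tube is dented. Let go, leave the tube flush and held by the clamp, and leave the other things on the table alone.

Things in the scene. Friction and masses are not known exactly. Their poses are not given: they have to be found in the camera images.
- tube: Loose square steel tube in yellow primer, 40 x 40 mm outside, 300 mm long, 3 mm wall, 0.55 to 0.85 kg, lying on the table. Origin: centre of its underside; y runs along its length, z up. Its top is at z = 40 mm.
- fence: Blue steel bar fixed to the table, 360 mm long (y), 30 mm wide, 14 mm high. Origin: on the table, middle of its front face (plane x = 0 of its frame; the bar lies at x = 0 to 30 mm). The tube is flush when its centre line lies at x = -20 mm, parallel to y. The clamp stands over the +y end. Fingertips holding the tube must stay above 14 mm to pass over the bar.
- clamp: Red table clamp fixed to the table. Origin: the pad's axis, z = 0 of its frame (0 to 4 mm above the table, this differs). A 28 mm steel post 85 mm behind (+x) the axis carries a red arm whose underside is 98 mm up; the crank turns on top of the arm, nothing else of it stands above 140 mm.
- pad: Clamp spindle: vertical steel rod 14 mm thick, lowered by the crank without turning. Origin: on the axis at the rod's lower end. A black rubber shoe, 30 mm across, on its end reaches 7 to 13 mm below this origin (worn, not measured), so contact must be felt. Snug is 30 to 90 N of pad force on the tube (aim for 60); over 130 N dents it.
- knob (a point): Middle of the crank's black handle, an upright free-spinning grip 22 mm thick and 42 mm high, 45 mm from the axis; this point is 25 mm above the crank arm's top face and 18 mm below the grip's top. The handle stays at this height. Clockwise from above lowers the pad, 20 mm per turn; the pad stays where it is left.
- axis (a point): Point on the crank's vertical axis at the height of knob. Turning the crank freely takes about 6 N at the handle, along its path; every 10 N of pad force adds about 0.7 N, so snug feels about 4 N heavier than free (2 to 6 N). From contact on, the pad force grows by about 19 N per 0.1 rad of turn. Contact comes 2 to 8 rad from the start.
- hammer: Bystander: hammer with a wooden handle, about 0.3 m long, lying to the right. Origin: middle of its length, underneath.
- bin: Bystander: open black plastic bin, 120 x 160 x 80 mm, to the right. Origin: centre of its underside.
- offcut: Bystander: dark steel block 50 x 70 x 25 mm, to the left. Origin: centre of its underside.
- spray: Bystander: yellow spray can, 54 mm thick, 150 mm high, to the left. Origin: centre of its underside.
Mind the look-alikes: they are no part of the job. What is shaped like the clamp but pink or purple is not meant.

How it is judged:
By the outcome, as a careful person would: the job done as asked, in the order asked, and still so for the second after the job is handed in, with the robot touching nothing.
It also fails if it takes over 72 s, if anything falls off the work surface, if the arm or the gripper's body presses on something with over 40 N, if the wrist force passes 120 N, or if a joint passes its speed limit or range.

ROBOT

A 7-joint arm with a two-finger parallel gripper is mounted at the origin on the work surface. World frame = base frame: x ahead of the robot, y to its left, z up, the work surface at z = 0. Lengths are in mm, angles in degrees, forces in N, time in s.
With the tool pointing down it reaches from about 425 to 875 mm from the base axis. Payload 8.4 kg.
Tool frame: the origin (TCP) lies between the finger pads; the fingertips stand 22 mm ahead of it and the grasp point (between the pads) lies 3 mm ahead of it; z points along the fingers, y is the line along which they close (so a half turn about z gives the same grasp; the last joint's range is limited). The gripper opens to 87 mm and grips with 3 to 60 N. Pads are 19 mm wide; open, the fingers measure 117 mm over their backs; the gripper's body (75 mm by 190 mm) begins 51 mm behind the grasp point.
Start: joints at [-77.647, 19.091, 2.286, 83.961, -0.768, 76.965, -3.352], TCP at [201.258, 618.029, 244.546] pointing down, gripper open.
Joint ranges: [-147.57, 147.57], [-21.85, 119.76], [-74.77, 79.35], [14.55, 137.4], [-85.83, 265.84], [4.83, 119.75], [-152.11, 152.11]. Speed limits (degrees/s): [127.2, 127.2, 159.86, 159.86, 180, 180, 180].

INTERFACE

Orientations are given as [roll, pitch, yaw] about the fixed x, y, z axes, in that order (R = Rz(yaw) Ry(pitch) Rx(roll)).
In Python, from plant import bot, optics, order gives the robot as it stands.
- The arm moves only by the shell command python3 -m handwheel 'ROWS' [OPENING] [FORCE]. ROWS is a JSON list of rows, 1 to 10 of them, each of 4 numbers: dx, dy, dz in mm, then a turn about the tool's z in degrees; each row shifts and turns the commanded pose from where the row before left it, along the tool's axes as they then stand; what a row does not reach is not made up. A row lasts 1/10 s, in which the tool goes at most 50 mm and 8.59 degrees, less where a joint would pass 70% of its speed; a pose out of reach is approached as far as the arm can. OPENING is the finger opening in mm, set as the command begins (- or left out keeps the last). The fingers move at their own pace and stop on an object; FORCE is the grip in N (left out, the last holds). Time passes only in rows, so rows that do not move let the fingers close. It prints the time, the measured TCP pose, the force, the opening and the grip force at its end. Input that does not fit is refused with a message, and nothing moves.
- bot.get_obs(): the state, without advancing time (a new reading comes with each control period).
- optics.capture(name): name is "scene" or "top" or "wrist"; returns a dict with "pixels" (420x560x3 uint8, blue, green, red), "fx", "fy", "cx", "cy" (pixels), "distortion" ([k1, k2, p1, p2, k3] as OpenCV has them; the pictures are not rectified), "origin" and "rotation" of the camera in the world; the wrist camera has in their place "tool_from_camera" (4x4, takes a point from camera to tool coordinates, whose origin is the TCP and whose axes are the flange's). Camera axes: x right, y up, looking along -z (the intrinsics and any distortion apply to the point x, -y, -z); pixel columns grow to the right and rows downward; lengths in mm; the calibration is good to about 2 mm. A picture is of the moment at which its call begins: read the wrist's pose just before it. There is no depth.
- order.sign_off(): hands the job in; it is judged then, once.
The state is a dict: "clock": time; "qpos": joint angles; "joint_velocities": joint speeds; "joint_torque": joint torques, N m; "eef_pos": TCP position; "orientation": TCP orientation; "ft_force": force on the tool from outside, world axes, zero at the start; "ft_torque": the same for the moment, N m; "width": finger opening in mm; "gripper_force": force on a finger pad.
Only numpy, scipy, OpenCV 4.12 (cv2) and the standard library are available. Lean on these libraries where they do the work, as an engineer would, in place of code of your own. Each camera call takes 0.05 s, during which the arm holds its last target. There are 200 camera calls.

## Working session

There is one attempt and no reset: what is moved stays moved. The work goes in short steps, Python scripts to look and compute and a shell command to move; the robot and the scene stay as the last step left them, time stands still between calls to the robot, and variables do not carry over. Pictures are saved under pics/ and viewed, at most 10 in all, crops included, and the job is handed in when it is done.

```bash
ls; mkdir -p pics; python3 - <<'E'
from plant import bot, optics
import cv2, pickle
o=bot.get_obs(); print(o)
for n in("scene","top"):
    c=optics.capture(n); cv2.imwrite(f"pics/{n}0.png",c["pixels"]); pickle.dump(c,open(n+".pkl","wb")); print({k:v for k,v in c.items() if k!="pixels"})
E
```

```text
pics
{'clock': 0.0, 'qpos': array([-77.64984633,  19.13222931,   2.28318935,  84.01044591,
        -0.76739652,  76.96411315,  -3.35082529]), 'joint_velocities': array([ 0.04516249, -0.08805006, -0.06657085, -0.04390002,  0.10706927,
        0.06438607, -0.07496802]), 'joint_torque': array([ 4.63958804e-04, -6.56376028e+01,  1.33550394e+00, -4.03789365e+01,
       -5.96772577e-02,  4.46859899e-02,  1.92181010e-04]), 'eef_pos': array([201.10894141, 617.66257191, 243.65882075]), 'orientation': array([-1.79908640e+02,  6.14642882e-03,  1.61967527e+02]), 'ft_force': array([-0.14450089,  0.12929699, -0.68247974]), 'ft_torque': array([-0.02216841, -0.01891817, -0.00406771]), 'gripper_force': 0.0, 'width': 86.83074926212406}
{'fx': 381.98028890742097, 'fy': 381.98028890742097, 'cx': 276.1829829576971, 'cy': 213.5451623473807, 'distortion': array([0.0150811, 0.       , 0.       , 0.       , 0.       ]), 'origin': array([895.43552311, 518.93336262, 771.10171573]), 'rotation': array([ 44.87594639,  -0.23415545, 145.39972088])}
{'fx': 438.2349234025915, 'fy': 438.2349234025915, 'cx': 279.8599552255427, 'cy': 205.23995831943236, 'distortion': array([-0.06719626,  0.        ,  0.        ,  0.        ,  0.        ]), 'origin': array([ 3.68477725e+02, -1.88407232e-01,  1.40503954e+03]), 'rotation': array([  6.90529138,  -0.37746395, -88.6201809 ])}
```

View pics/scene0.png

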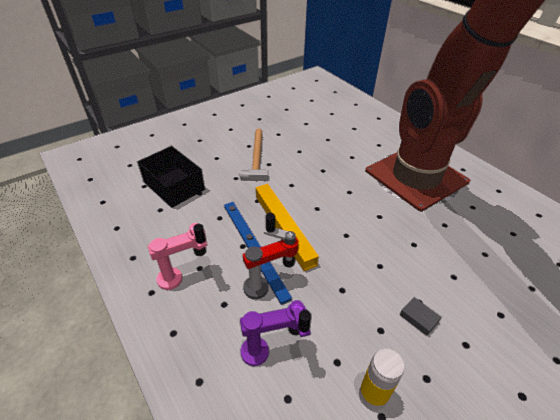

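View pics/top0.png

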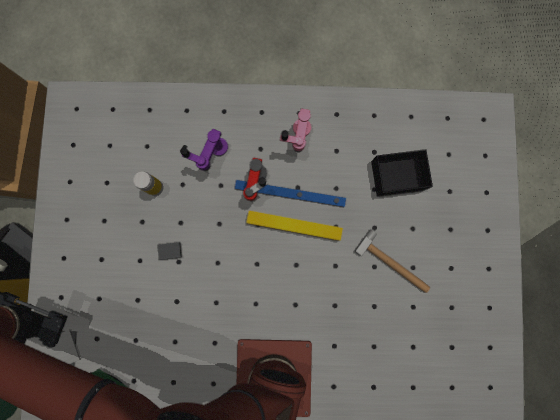

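Scene view: red clamp at about (270,250), with its black handle at (270,222). The look-alikes are pink at (180,255) and purple at (275,330). Yellow tube runs (262,190) to (312,262); the other yellow thing is the spray can (380,380). Blue fence runs (230,207) to (285,298). Top view: red clamp (254,180), tube (295,226), fence (290,193). By the description I choose the red clamp, the long yellow bar and the blue bar. Checking in close crops.

```bash
cat > h.py <<'E'
import numpy as np, cv2, pickle
from scipy.spatial.transform import Rotation as R
def cam(n):
    c=pickle.load(open(n+".pkl","rb"))
    K=np.array([[c["fx"],0,c["cx"]],[0,c["fy"],c["cy"]],[0,0,1.]])
    Rm=np.array(c["rotation"]); Rm=R.from_euler("xyz",Rm,degrees=True).as_matrix() if Rm.ndim==1 else Rm
    return K,np.array(c["distortion"]),np.array(c["origin"]),Rm
def ray(n,uv):
    K,d,o,Rm=cam(n)
    p=cv2.undistortPoints(np.array([[uv]],float),K,d)[0,0]
    return o,Rm@np.array([p[0],-p[1],-1])
def atz(n,uv,z):
    o,v=ray(n,uv); return o+v*(z-o[2])/v[2]
def proj(n,P):
    K,d,o,Rm=cam(n); q=(np.atleast_2d(P)-o)@Rm*[1,-1,-1]
    return cv2.projectPoints(q,np.zeros(3),np.zeros(3),K,d)[0][:,0]
def tri(a,b):
    A=np.zeros((3,3));B=np.zeros(3)
    for n,uv in((" ".join(a[:1]),a[1]),(b[0],b[1])):
        o,v=ray(n,uv);v/=np.linalg.norm(v);M=np.eye(3)-np.outer(v,v);A+=M;B+=M@o
    return np.linalg.solve(A,B)
E
python3 - <<'E'
import cv2
a=cv2.imread("pics/top0.png")[145:250,225:360]; cv2.imwrite("pics/t1.png",cv2.resize(a,None,fx=5.7,fy=5.7,interpolation=cv2.INTER_CUBIC))
a=cv2.imread("pics/scene0.png")[180:305,220:330]; cv2.imwrite("pics/s1.png",cv2.resize(a,None,fx=4.8,fy=4.8,interpolation=cv2.INTER_CUBIC))
E
```

```text
(no output)
```

View pics/t1.png

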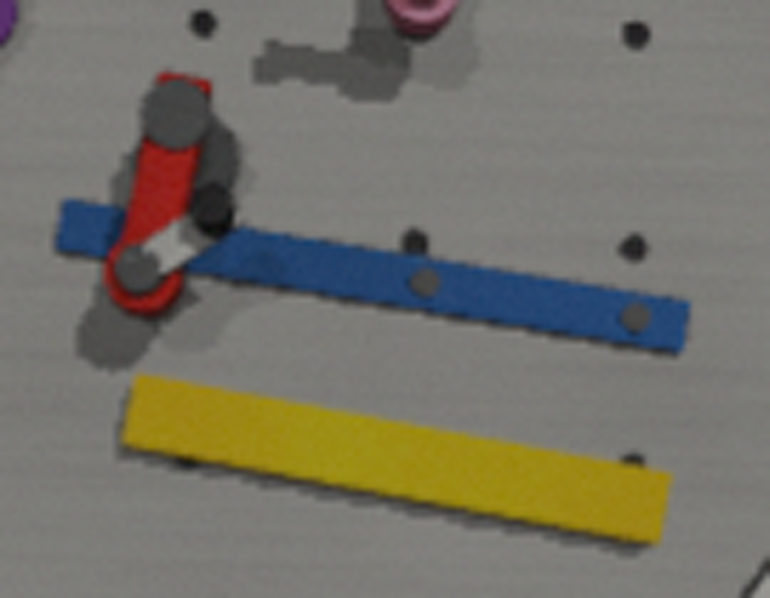

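View pics/s1.png

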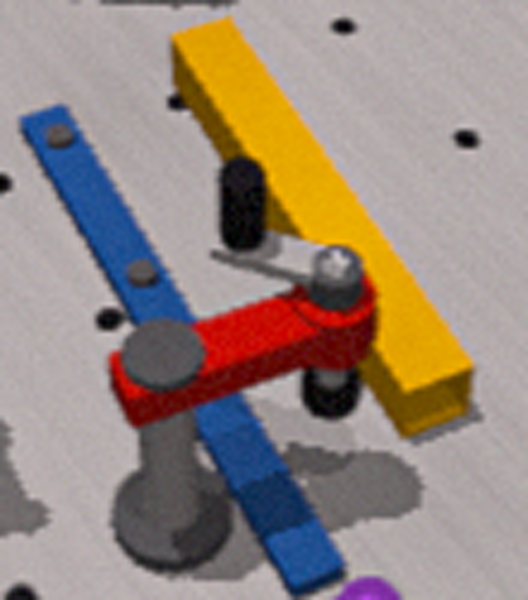

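```bash
python3 - <<'E'
from h import *
np.set_printoptions(precision=1,suppress=True)
t=lambda x,y:((x+.5)/5.7-.5+225,(y+.5)/5.7-.5+145)
s=lambda x,y:((x+.5)/4.8-.5+220,(y+.5)/4.8-.5+180)
for q in[(135,375),(671,472),(660,545),(123,447)]: print("tubeT",atz("top",t(*q),40))
for q in[(235,18),(172,38),(470,370),(404,392)]: print("tubeS",atz("scene",s(*q),40))
for q in[(57,251),(682,354),(64,200),(690,302)]: print("fenceT",atz("top",t(*q),14))
for q in[(66,106),(342,570),(20,120),(296,588)]: print("fenceS",atz("scene",s(*q),14))
print("griptop",tri(("top",t(212,207)),("scene",s(242,170))))
print("griptop2",atz("scene",s(242,170),190), atz("top",t(212,207),190))
print("hub",tri(("top",t(138,267)),("scene",s(338,258))))
print("post",tri(("top",t(177,112)),("scene",s(163,345))))
E
```

```text
tubeT [515.3  93.3  40. ]
tubeT [ 469.1 -202.1   40. ]
tubeT [ 429.  -196.3   40. ]
tubeT [475.5  98.6  40. ]
tubeS [ 427.1 -194.    40. ]
tubeS [ 468.8 -200.    40. ]
tubeS [480.7  99.8  40. ]
tubeS [516.8  92.   40. ]
fenceT [587.3 141.4  14. ]
fenceT [ 537.6 -211.6   14. ]
fenceT [616.5 138.5  14. ]
fenceT [ 567.2 -215.9   14. ]
fenceS [ 539.4 -209.3   14. ]
fenceS [592.7 144.7  14. ]
fenceS [ 568.1 -214.2   14. ]
fenceS [616.5 140.3  14. ]
griptop [582.4  47.2 198. ]
griptop2 [578.3  40.2 190. ] [583.4  47.8 190. ]
hub [557.2  85.4 159.6]
post [641.1  69.6 140.5]
```

```bash
python3 -m handwheel '[[0, 0, -40, 8.5], [0, 0, 0, 8.5], [0, 0, 0, 8.5], [0, 0, 0, 8.5], [0, 0, 0, 8.5], [0, 0, 0, 8.5], [0, 0, 0, 8.5], [0, 0, 0, 8.5], [0, 0, 0, 8.5], [0, 0, 0, 4.5]]' 87 25; python3 -m handwheel '[[0, 40, 0, 0], [0, 40, 0, 0], [0, 40, 0, 0], [0, 40, 0, 0], [0, 40, 0, 0], [0, 40, 0, 0], [0, 40, 0, 0], [0, 40, 0, 0], [0, 40, 0, 0], [0, 12, 0, 0]]'
```

```text
clock: 1.1
eef_pos: [201.2, 617.8, 284.0]
orientation: [-180.0, 0.1, 80.6]
ft_force: [0.2, -0.6, -0.9]
width: 86.8
gripper_force: 0.0
clock: 2.1
eef_pos: [573.3, 556.2, 282.6]
orientation: [179.9, 0.2, 80.7]
ft_force: [0.9, 0.2, 0.1]
width: 87.0
gripper_force: 0.0
```

```bash
python3 -m handwheel '[[-40, 0, 0, 0], [-40, 0, 0, 0], [-40, 0, 0, 0], [-40, 0, 0, 0], [-40, 0, 0, 0], [-40, 0, 0, 0], [-40, 0, 0, 0], [-40, 0, 0, 0], [-40, 0, 0, 0], [-40, 0, 0, 0]]'; python3 -m handwheel '[[-40, 0, 0, 0], [-40, 0, 0, 0], [-40, 0, 0, 0], [-40, 0, 0, 0], [-40, 0, 0, 0], [-40, 0, 0, 0], [-20, 0, 0, 0], [0, 0, 0, 0]]'
python3 - <<'E'
from plant import bot,optics
import cv2,pickle
o=bot.get_obs();c=optics.capture("wrist");c["obs"]=o;pickle.dump(c,open("w1.pkl","wb"));cv2.imwrite("pics/w1.png",c["pixels"])
print(o["eef_pos"],o["orientation"],c["tool_from_camera"])
E
```

```text
clock: 3.1
eef_pos: [504.9, 163.3, 284.3]
orientation: [-180.0, -0.0, 81.0]
ft_force: [0.7, -1.0, 0.8]
width: 86.7
gripper_force: 0.0
clock: 3.9
eef_pos: [464.1, -95.2, 284.7]
orientation: [180.0, -0.0, 80.7]
ft_force: [-0.6, -0.0, -0.2]
width: 87.4
gripper_force: 0.0
[464.11870084 -95.17343605 284.69849844] [ 1.79983278e+02 -3.10787148e-02  8.06921797e+01] [[-3.41375204e-04  9.67850998e-01  2.51524013e-01  6.88305640e+01]
 [ 9.99999904e-01  2.61337791e-04  3.51613069e-04  1.10636324e-01]
 [ 2.74576330e-04  2.51524109e-01 -9.67850994e-01 -1.40757050e+02]
 [ 0.00000000e+00  0.00000000e+00  0.00000000e+00  1.00000000e+00]]
```

View pics/w1.png

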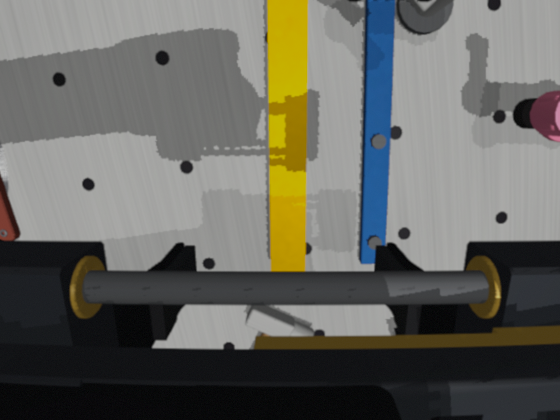

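The wrist view shows the yellow tube from (288,5) to (289,268), between the fingers, and the blue fence right of it from (380,0) to (372,260), with its front edge (368,0)–(361,262).

```bash
cat >> h.py <<'E'
def watz(f,uv,z):
    c=pickle.load(open(f,"rb"));o=c["obs"];T=c["tool_from_camera"]
    K=np.array([[c["fx"],0,c["cx"]],[0,c["fy"],c["cy"]],[0,0,1.]])
    p=cv2.undistortPoints(np.array([[uv]],float),K,np.array(c["distortion"]))[0,0]
    Rw=R.from_euler("xyz",o["orientation"],degrees=True).as_matrix()
    v=Rw@T[:3,:3]@np.array([p[0],-p[1],-1]);s=Rw@T[:3,3]+o["eef_pos"]
    return s+v*(z-s[2])/v[2]
E
python3 - <<'E'
from h import *
np.set_printoptions(precision=1,suppress=True)
for u in[(268,10),(308,10),(270,180),(307,180),(271.5,262),(305.5,262)]: print("tube",watz("w1.pkl",u,40))
for u in[(368,5),(363,200),(361,258),(394,20),(384,258)]: print("fence",watz("w1.pkl",u,14))
E
```

```text
tube [475.9  80.   40. ]
tube [514.9  73.6  40. ]
tube [448.8 -88.2  40. ]
tube [488.5 -94.7  40. ]
tube [ 434.  -182.7   40. ]
tube [ 472.8 -189.1   40. ]
fence [581.1  75.7  14. ]
fence [ 551.2 -133.5   14. ]
fence [ 541. -206.   14.]
fence [606.9  56.8  14. ]
fence [ 569.2 -210.8   14. ]
```

```bash
python3 -m handwheel '[[0, 4, 40, 0], [0, 0, 45, 0], [0, 0, 45, 0], [0, 0, 45, 0], [0, 0, 40, 0], [0, 0, 28, 0], [0, 0, 0, 0]]'; python3 -m handwheel '[[0, 0, 0, 0], [0, 0, 0, 0], [0, 0, 0, 0], [0, 0, 0, 0], [0, 0, 0, 0], [0, 0, 0, 0], [0, 0, 0, 0], [0, 0, 0, 0]]' 30 20
```

```text
clock: 4.65
eef_pos: [466.2, -91.2, 38.1]
orientation: [-179.6, 0.1, 81.1]
ft_force: [0.2, -0.5, 0.5]
width: 87.2
gripper_force: 0.0
clock: 5.45
eef_pos: [468.3, -92.7, 41.6]
orientation: [-179.9, -0.0, 81.0]
ft_force: [-3.5, 0.4, 6.2]
width: 40.0
gripper_force: 20.0
```

```bash
python3 -m handwheel '[[7, 10, 0, -0.9], [7, 10, 0, 0], [7, 10, 0, 0], [7, 10, 0, 0], [0, 10, 0, 0], [0, 7, 0, 0], [0, 5, 0, 0], [0, 0, 0, 0]]'; python3 -m handwheel '[[0, 3, 0, 0], [0, 2, 0, 0], [0, 2, 0, 0], [0, 0, 0, 0], [0, 0, 0, 0]]'
```

```text
clock: 6.25
eef_pos: [532.9, -74.0, 41.4]
orientation: [-179.8, -0.0, 81.9]
ft_force: [-6.8, 1.1, 9.7]
width: 39.5
gripper_force: 20.0
clock: 6.75
eef_pos: [538.6, -74.7, 41.3]
orientation: [-179.7, -0.0, 81.9]
ft_force: [-12.8, 3.0, 14.8]
width: 39.7
gripper_force: 20.0
```

```bash
python3 -m handwheel '[[0, 1, 0, 0], [0, 1, 0, 0], [0, 0, 0, 0], [0, 0, 0, 0]]'; python3 -m handwheel '[[0, 1, 0, 0], [0, 1, 0, 0], [0, 0, 0, 0], [0, 0, 0, 0]]'
python3 - <<'E'
from plant import bot,optics
import cv2,pickle
o=bot.get_obs();print(o["ft_torque"]);c=optics.capture("top");pickle.dump(c,open("top.pkl","wb"));cv2.imwrite("pics/t2f.png",c["pixels"])
cv2.imwrite("pics/t2.png",cv2.resize(c["pixels"][145:250,225:360],None,fx=5.7,fy=5.7,interpolation=cv2.INTER_CUBIC))
E
```

```text
clock: 7.15
eef_pos: [538.7, -74.7, 41.2]
orientation: [-179.4, -0.1, 81.9]
ft_force: [-21.2, 4.3, 24.4]
width: 39.9
gripper_force: 19.9
clock: 7.55
eef_pos: [539.0, -74.8, 40.8]
orientation: [-179.2, -0.1, 81.8]
ft_force: [-27.9, 5.5, 29.7]
width: 40.1
gripper_force: 19.8
[1.10448654 6.54089709 0.02559947]
```

View pics/t2.png

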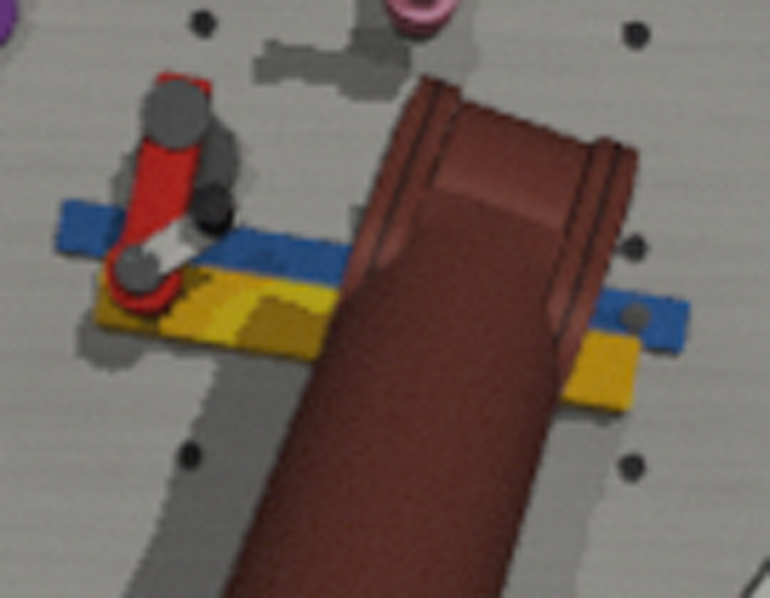

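```bash
python3 -m handwheel '[[0, -2, 0, 0], [0, -2, 0, 0], [0, 0, 0, 0]]'; python3 -m handwheel '[[0, 0, -1, 0], [0, 0, 0, 0], [0, 0, 0, 0], [0, 0, 0, 0]]' 56 20;  python3 -m handwheel '[[0, 0, -30, 0], [0, 0, -40, 0], [0, 0, -40, 0], [0, 0, -40, 0], [0, 0, -40, 0], [0, 0, -30, 0], [0, 0, 0, 0]]' 
python3 - <<'E'
from plant import bot,optics
import cv2,pickle
o=bot.get_obs();c=optics.capture("wrist");c["obs"]=o;pickle.dump(c,open("w2.pkl","wb"));cv2.imwrite("pics/w2.png",c["pixels"])
E
```

```text
clock: 7.9
eef_pos: [538.8, -74.7, 40.9]
orientation: [-179.7, -0.0, 81.9]
ft_force: [-8.2, 2.6, 5.1]
width: 39.8
gripper_force: 19.9
clock: 8.3
eef_pos: [541.6, -75.1, 42.7]
orientation: [180.0, 0.0, 81.9]
ft_force: [0.0, 0.4, 0.1]
width: 55.3
gripper_force: 0.0
clock: 9.0
eef_pos: [543.3, -75.5, 266.9]
orientation: [179.6, -0.1, 81.8]
ft_force: [1.4, -0.1, -0.1]
width: 56.1
gripper_force: 0.0
```

View pics/w2.png

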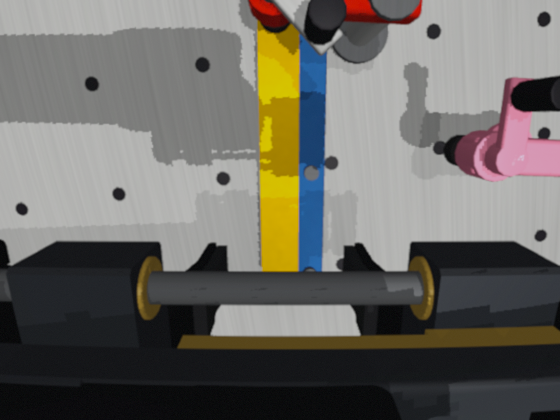

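The tube lies flush, with no gap between yellow and blue along column 299. The clamp is at the top edge and its handle at about (327,12). Moving nearer for a better view of the handle.

```bash
python3 -m handwheel '[[30, 25, 0, 0], [20, 15, 0, 0], [0, 0, 0, 0]]' 60 20
python3 - <<'E'
from plant import bot,optics
import cv2,pickle
from h import *
o=bot.get_obs();c=optics.capture("wrist");c["obs"]=o;pickle.dump(c,open("w3.pkl","wb"));cv2.imwrite("pics/w3.png",c["pixels"])
print(o["eef_pos"],o["orientation"],watz("w2.pkl",(327,10),198))
E
```

```text
clock: 9.35
eef_pos: [589.1, -27.4, 260.5]
orientation: [-179.9, 0.0, 82.1]
ft_force: [-0.2, 0.5, -0.1]
width: 59.8
gripper_force: 0.0
[589.13434254 -27.39109815 260.45991504] [-1.79884822e+02  3.78386959e-02  8.21302466e+01] [584.23112858  46.5941653  198.        ]
```

View pics/w3.png

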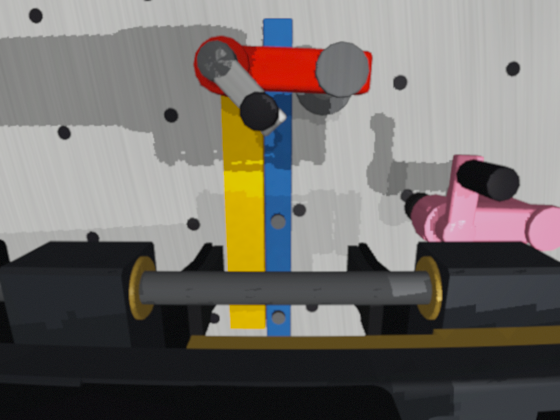

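Handle top at (260,110), crank hub at (219,61), and the post top at (343,69). The tube passes under the clamp arm, flush with the bar.

```bash
python3 - <<'E'
from h import *
k=watz("w3.pkl",(260,110),198);a=watz("w3.pkl",(219,61),160);p=watz("w3.pkl",(343,69),140)
print(k,a,np.linalg.norm((k-a)[:2]),p)
d=k-[589.1,-27.4,0];y=np.radians(82.1)
print(d[0]*np.cos(y)+d[1]*np.sin(y), d[0]*np.sin(y)-d[1]*np.cos(y))
E
```

```text
[585.57457527  47.45004923 198.        ] [561.84897244  82.37414941 160.        ] 42.2208124375061 [642.65491459  68.81259994 140.        ]
73.65513168053658 -13.779697594033063
```

```bash
python3 -m handwheel '[[30, -7, 0, 0], [30, -7, 0, 0], [13, 0, 0, 0], [0, 0, 0, 0], [0, 0, 30, 0], [0, 0, 30, 0], [0, 0, 11, 0], [0, 0, 0, 0]]' 60 20; python3 -m handwheel '[[0, 0, 0, 0], [0, 0, 0, 0], [0, 0, 0, 0], [0, 0, 0, 0], [0, 0, 0, 0], [0, 0, 0, 0], [0, 0, 0, 0]]' 12 20
```

```text
clock: 10.2
eef_pos: [583.5, 41.3, 190.3]
orientation: [-179.9, 0.1, 81.8]
ft_force: [-0.9, 0.2, 0.4]
width: 60.0
gripper_force: 0.0
clock: 10.9
eef_pos: [584.1, 43.2, 191.7]
orientation: [-180.0, -0.0, 81.9]
ft_force: [-3.6, 1.5, 3.6]
width: 21.2
gripper_force: 20.0
```

```bash
python3 -m handwheel '[[0, 0, 0, 0], [0, 0, 0, 0], [4, 0, 2, 0], [0, 0, 0, 0]]' 32 20; python3 -m handwheel '[[0, 0, 0, 0], [0, 0, 0, 0], [0, 0, 0, 0], [0, 0, 0, 0]]' 12 20
```

```text
clock: 11.3
eef_pos: [585.0, 47.7, 189.1]
orientation: [-180.0, 0.0, 81.9]
ft_force: [-0.1, 0.3, -0.3]
width: 31.4
gripper_force: 0.0
clock: 11.7
eef_pos: [584.6, 47.0, 189.5]
orientation: [-180.0, -0.0, 81.9]
ft_force: [-3.9, -0.3, 1.2]
width: 21.6
gripper_force: 20.0
```

```bash
cat > circ.py <<'E'
import numpy as np,sys
# phi0(rad turned), step, n : rows in tool axes for circle about axis, tool yaw 81.9
p0,st,n=float(sys.argv[1]),float(sys.argv[2]),int(sys.argv[3])
A=-np.radians(54.5)-p0-st*np.arange(n+1); P=45*np.c_[np.cos(A),np.sin(A)]
y=np.radians(81.9);T=np.array([[np.cos(y),np.sin(y)],[np.sin(y),-np.cos(y)]])
Q=np.round(P@T.T,1);D=np.round(np.diff(Q,axis=0),1)
print("; ".join("%g %g 0 0"%tuple(d) for d in D))
E
cat > feel.py <<'E'
import numpy as np
from plant import bot
ax=np.array([559.,84.])
o=bot.get_obs();r=o["eef_pos"][:2]-ax;f=o["ft_force"]
R=np.linalg.norm(r);u=r/R;t=np.array([u[1],-u[0]])
print("t%.2f turned %.3f R %.1f z %.1f | tang %.2f rad %.2f fz %.2f"%(o["clock"],(-np.radians(54.5)-np.arctan2(r[1],r[0]))%(2*np.pi),R,o["eef_pos"][2],-f[:2]@t,f[:2]@u,f[2]))
E
python3 feel.py; python3 circ.py 0 0.15 12; python3 circ.py 1.8 0.1 21
```

```text
t11.70 turned 0.013 R 45.0 z 189.5 | tang -3.34 rad -1.96 fz 1.21
-4.3 -5.2 0 0; -3.4 -5.8 0 0; -2.5 -6.2 0 0; -1.6 -6.6 0 0; -0.6 -6.7 0 0; 0.4 -6.7 0 0; 1.5 -6.6 0 0; 2.4 -6.3 0 0; 3.3 -5.9 0 0; 4.1 -5.3 0 0; 4.9 -4.6 0 0; 5.6 -3.9 0 0
4 -2.1 0 0; 4.1 -1.6 0 0; 4.4 -1.3 0 0; 4.4 -0.8 0 0; 4.5 -0.4 0 0; 4.5 0.1 0 0; 4.4 0.5 0 0; 4.4 1 0 0; 4.3 1.4 0 0; 4.1 1.8 0 0; 3.9 2.3 0 0; 3.7 2.6 0 0; 3.4 2.9 0 0; 3 3.3 0 0; 2.8 3.6 0 0; 2.3 3.8 0 0; 2 4.1 0 0; 1.6 4.2 0 0; 1.1 4.3 0 0; 0.7 4.5 0 0; 0.2 4.5 0 0
```

```bash
python3 -m handwheel '[[-4.3, -5.2, 0, 0], [-3.4, -5.8, 0, 0], [-2.5, -6.2, 0, 0], [-1.6, -6.6, 0, 0], [-0.6, -6.7, 0, 0]]' >/dev/null; python3 feel.py; python3 -m handwheel '[[0.4, -6.7, 0, 0], [1.5, -6.6, 0, 0], [2.4, -6.3, 0, 0], [3.3, -5.9, 0, 0]]'>/dev/null; python3 feel.py; python3 -m handwheel '[[4.1, -5.3, 0, 0], [4.9, -4.6, 0, 0], [5.6, -3.9, 0, 0]]'>/dev/null; python3 feel.py
```

```text
t12.20 turned 0.730 R 45.2 z 189.6 | tang 6.44 rad -2.42 fz -6.21
t12.60 turned 1.318 R 45.3 z 189.6 | tang 6.62 rad -3.61 fz -6.46
t12.90 turned 1.752 R 45.3 z 189.6 | tang 5.80 rad -2.59 fz -4.46
```

```bash
python3 -m handwheel '[[4, -2.1, 0, 0], [4.1, -1.6, 0, 0]]' >/dev/null; python3 feel.py; python3 -m handwheel '[[4.4, -1.3, 0, 0], [4.4, -0.8, 0, 0]]'>/dev/null; python3 feel.py; python3 feel.py
```

```text
t13.10 turned 1.946 R 45.2 z 189.5 | tang 5.56 rad 0.47 fz -1.54
t13.30 turned 2.142 R 45.2 z 189.5 | tang 6.73 rad 1.73 fz 1.91
t13.30 turned 2.142 R 45.2 z 189.5 | tang 6.73 rad 1.73 fz 1.91
```

```bash
python3 -m handwheel '[[4.5, -0.4, 0, 0]]' >/dev/null; python3 feel.py; python3 -m handwheel '[[4.5, 0.1, 0, 0]]'>/dev/null; python3 feel.py; python3 -m handwheel '[[4.4, 0.5, 0, 0]]'>/dev/null; python3 feel.py
```

```text
t13.40 turned 2.242 R 45.2 z 189.5 | tang 6.93 rad 2.08 fz 1.98
t13.50 turned 2.346 R 45.1 z 189.5 | tang 8.09 rad 2.28 fz 3.71
t13.60 turned 2.446 R 45.1 z 189.4 | tang 6.98 rad 2.88 fz 4.08
```

```bash
python3 -m handwheel '[[4.4, 1, 0, 0]]' >/dev/null; python3 feel.py; python3 -m handwheel '[[4.3, 1.4, 0, 0]]'>/dev/null; python3 feel.py; python3 -m handwheel '[[4.1, 1.8, 0, 0]]'>/dev/null; python3 feel.py
```

```text
t13.70 turned 2.549 R 45.1 z 189.4 | tang 6.90 rad 4.81 fz 4.51
t13.80 turned 2.654 R 45.1 z 189.4 | tang 6.64 rad 3.95 fz 4.67
t13.90 turned 2.756 R 45.1 z 189.5 | tang 6.76 rad 2.86 fz 4.42
```

```bash
python3 -m handwheel '[[3.9, 2.3, 0, 0]]' >/dev/null; python3 feel.py; python3 -m handwheel '[[3.7, 2.6, 0, 0]]'>/dev/null; python3 feel.py; python3 -m handwheel '[[3.4, 2.9, 0, 0]]'>/dev/null; python3 feel.py; python3 -m handwheel '[[3, 3.3, 0, 0]]'>/dev/null; python3 feel.py
```

```text
t14.00 turned 2.860 R 45.1 z 189.4 | tang 7.29 rad 3.48 fz 5.74
t14.10 turned 2.964 R 45.0 z 189.4 | tang 6.40 rad 3.85 fz 5.98
t14.20 turned 3.066 R 45.0 z 189.5 | tang 7.77 rad 3.61 fz 5.31
t14.30 turned 3.167 R 45.0 z 189.4 | tang 6.37 rad 3.12 fz 4.66
```

```bash
python3 circ.py 3.2 0.1 50
```

```text
2.8 3.6 0 0; 2.3 3.8 0 0; 2 4.1 0 0; 1.6 4.2 0 0; 1.1 4.3 0 0; 0.7 4.5 0 0; 0.2 4.5 0 0; -0.2 4.5 0 0; -0.7 4.4 0 0; -1.1 4.4 0 0; -1.5 4.2 0 0; -2 4.1 0 0; -2.3 3.8 0 0; -2.7 3.6 0 0; -3.1 3.3 0 0; -3.3 3 0 0; -3.7 2.6 0 0; -3.9 2.3 0 0; -4.1 1.8 0 0; -4.3 1.4 0 0; -4.3 1 0 0; -4.5 0.6 0 0; -4.5 0.1 0 0; -4.5 -0.4 0 0; -4.4 -0.8 0 0; -4.3 -1.2 0 0; -4.2 -1.6 0 0; -4 -2.1 0 0; -3.8 -2.5 0 0; -3.5 -2.8 0 0; -3.2 -3.1 0 0; -2.9 -3.5 0 0; -2.5 -3.7 0 0; -2.1 -4 0 0; -1.8 -4.1 0 0; -1.3 -4.3 0 0; -0.8 -4.4 0 0; -0.5 -4.5 0 0; 0.1 -4.5 0 0; 0.4 -4.5 0 0; 1 -4.4 0 0; 1.3 -4.3 0 0; 1.8 -4.1 0 0; 2.2 -3.9 0 0; 2.5 -3.7 0 0; 3 -3.5 0 0; 3.2 -3.1 0 0; 3.5 -2.8 0 0; 3.8 -2.4 0 0; 4.1 -2 0 0
```

```bash
python3 -m handwheel '[[2.8, 3.6, 0, 0]]' >/dev/null; python3 feel.py; python3 -m handwheel '[[2.3, 3.8, 0, 0]]'>/dev/null; python3 feel.py; python3 -m handwheel '[[2, 4.1, 0, 0]]'>/dev/null; python3 feel.py; python3 -m handwheel '[[1.6, 4.2, 0, 0]]'>/dev/null; python3 feel.py
```

```text
t14.40 turned 3.271 R 45.0 z 189.4 | tang 6.42 rad 1.86 fz 4.32
t14.50 turned 3.371 R 45.0 z 189.5 | tang 6.44 rad 1.64 fz 4.98
t14.60 turned 3.474 R 45.0 z 189.5 | tang 6.33 rad 1.82 fz 4.09
t14.70 turned 3.575 R 44.9 z 189.5 | tang 7.60 rad 1.28 fz 4.48
```

```bash
python3 -m handwheel '[[1.1, 4.3, 0, 0]]' >/dev/null; python3 feel.py; python3 -m handwheel '[[0.7, 4.5, 0, 0]]'>/dev/null; python3 feel.py; python3 -m handwheel '[[0.2, 4.5, 0, 0]]'>/dev/null; python3 feel.py; python3 -m handwheel '[[-0.2, 4.5, 0, 0]]'>/dev/null; python3 feel.py
```

```text
t14.80 turned 3.674 R 44.9 z 189.4 | tang 6.52 rad 0.85 fz 3.70
t14.90 turned 3.776 R 44.9 z 189.5 | tang 7.09 rad 0.59 fz 4.27
t15.00 turned 3.877 R 44.9 z 189.5 | tang 6.70 rad 0.05 fz 3.44
t15.10 turned 3.976 R 44.9 z 189.5 | tang 7.19 rad -0.51 fz 3.72
```

```bash
python3 -m handwheel '[[-0.7, 4.4, 0, 0]]' >/dev/null; python3 feel.py; python3 -m handwheel '[[-1.1, 4.4, 0, 0]]'>/dev/null; python3 feel.py; python3 -m handwheel '[[-1.5, 4.2, 0, 0]]'>/dev/null; python3 feel.py; python3 -m handwheel '[[-2, 4.1, 0, 0]]'>/dev/null; python3 feel.py
```

```text
t15.20 turned 4.076 R 44.9 z 189.5 | tang 7.77 rad -0.45 fz 3.96
t15.30 turned 4.177 R 44.9 z 189.5 | tang 7.37 rad -0.57 fz 3.68
t15.40 turned 4.276 R 44.9 z 189.5 | tang 6.36 rad -1.74 fz 3.46
t15.50 turned 4.376 R 44.8 z 189.5 | tang 6.80 rad -1.69 fz 3.81
```

```bash
python3 -m handwheel '[[-2.3, 3.8, 0, 0]]' >/dev/null; python3 feel.py; python3 -m handwheel '[[-2.7, 3.6, 0, 0]]'>/dev/null; python3 feel.py; python3 -m handwheel '[[-3.1, 3.3, 0, 0]]'>/dev/null; python3 feel.py; python3 -m handwheel '[[-3.3, 3, 0, 0]]'>/dev/null; python3 feel.py
```

```text
t15.60 turned 4.474 R 44.8 z 189.5 | tang 6.38 rad -1.39 fz 2.67
t15.70 turned 4.573 R 44.8 z 189.5 | tang 6.25 rad -1.07 fz 3.79
t15.80 turned 4.672 R 44.8 z 189.5 | tang 6.50 rad -1.46 fz 2.46
t15.90 turned 4.770 R 44.8 z 189.5 | tang 6.33 rad -2.26 fz 2.50
```

```bash
python3 -m handwheel '[[-3.7, 2.6, 0, 0]]' >/dev/null; python3 feel.py; python3 -m handwheel '[[-3.9, 2.3, 0, 0]]'>/dev/null; python3 feel.py; python3 -m handwheel '[[-4.1, 1.8, 0, 0]]'>/dev/null; python3 feel.py; python3 -m handwheel '[[-4.3, 1.4, 0, 0]]'>/dev/null; python3 feel.py
```

```text
t16.00 turned 4.868 R 44.8 z 189.5 | tang 6.52 rad -1.57 fz 1.35
t16.10 turned 4.967 R 44.8 z 189.5 | tang 7.08 rad -2.03 fz 2.01
t16.20 turned 5.065 R 44.8 z 189.6 | tang 6.70 rad -2.37 fz 1.43
t16.30 turned 5.165 R 44.8 z 189.5 | tang 7.79 rad -0.81 fz 0.34
```

```bash
python3 -m handwheel '[[-4.3, 1, 0, 0]]' >/dev/null; python3 feel.py; python3 -m handwheel '[[-4.5, 0.6, 0, 0]]'>/dev/null; python3 feel.py; python3 -m handwheel '[[-4.5, 0.1, 0, 0]]'>/dev/null; python3 feel.py
```

```text
t16.40 turned 5.262 R 44.8 z 189.6 | tang 7.16 rad -0.84 fz 0.07
t16.50 turned 5.361 R 44.8 z 189.6 | tang 6.87 rad 0.81 fz -0.58
t16.60 turned 5.463 R 44.8 z 189.6 | tang 7.26 rad 0.36 fz -1.66
```

```bash
python3 -m handwheel '[[-4.5, -0.4, 0, 0]]' >/dev/null; python3 feel.py; python3 -m handwheel '[[-4.4, -0.8, 0, 0]]'>/dev/null; python3 feel.py; python3 -m handwheel '[[-4.3, -1.2, 0, 0]]'>/dev/null; python3 feel.py
```

```text
t16.70 turned 5.564 R 44.8 z 189.6 | tang 6.59 rad -0.06 fz -2.37
t16.80 turned 5.665 R 44.8 z 189.6 | tang 6.77 rad 0.89 fz -2.38
t16.90 turned 5.767 R 44.8 z 189.6 | tang 7.35 rad 0.44 fz -2.32
```

```bash
python3 -m handwheel '[[-4.2, -1.6, 0, 0]]' >/dev/null; python3 feel.py; python3 -m handwheel '[[-4, -2.1, 0, 0]]'>/dev/null; python3 feel.py; python3 -m handwheel '[[-3.8, -2.5, 0, 0]]'>/dev/null; python3 feel.py; python3 -m handwheel '[[-3.5, -2.8, 0, 0]]'>/dev/null; python3 feel.py
```

```text
t17.00 turned 5.863 R 44.9 z 189.7 | tang 8.56 rad 0.08 fz -4.19
t17.10 turned 5.958 R 44.9 z 189.7 | tang 10.55 rad 1.89 fz -5.68
t17.20 turned 6.053 R 44.8 z 189.7 | tang 11.15 rad 2.26 fz -8.01
t17.30 turned 6.149 R 44.8 z 189.7 | tang 12.27 rad 2.18 fz -8.52
```

Contact came at about 5.72 rad, and the handle is now at about 80 N of pad force. I'm easing back about 0.1 rad to reach roughly 60 N.

```bash
python3 -m handwheel '[[3.5, 2.8, 0, 0], [0, 0, 0, 0], [0, 0, 0, 0]]' >/dev/null; python3 feel.py; python3 -m handwheel '[[3, 2, 0, 0], [0, 0, 0, 0], [0, 0, 0, 0]]'>/dev/null; python3 feel.py
```

```text
t17.60 turned 6.101 R 44.9 z 189.5 | tang 2.83 rad -2.06 fz -0.53
t17.90 turned 6.031 R 45.0 z 189.5 | tang -1.67 rad -2.20 fz 1.10
```

```bash
python3 -m handwheel '[[0, 0, 0, 0], [0, 0, 0, 0], [0, 0, 0, 0], [0, 0, 0, 0]]' 50; python3 -m handwheel '[[0, 0, -40, 0], [0, 0, -40, 0], [0, 0, -30, 0], [-40, 0, 0, 0], [-40, 0, 0, 0], [-40, 0, 0, 0], [-40, 0, 0, 0], [-40, 0, 0, 0], [-40, 0, 0, 0], [0, 0, 0, 0]]'; python3 - <<'E'
from plant import bot,optics
import cv2
c=optics.capture("top");a=c["pixels"][145:250,225:360]
b=optics.capture("scene")["pixels"][180:305,220:330]
a=cv2.resize(a,(400,311),interpolation=2);b=cv2.resize(b,(352,400),interpolation=2)
a=cv2.copyMakeBorder(a,0,89,0,0,0);cv2.imwrite("pics/end.png",cv2.hconcat([a,b]))
E
```

```text
clock: 18.3
eef_pos: [593.8, 54.9, 189.6]
orientation: [180.0, 0.0, 81.9]
ft_force: [-0.5, -0.7, -0.3]
width: 45.0
gripper_force: 0.0
clock: 19.3
eef_pos: [557.5, -189.5, 300.2]
orientation: [179.9, 0.1, 81.3]
ft_force: [0.2, -0.5, 0.5]
width: 50.2
gripper_force: 0.0
```

View pics/end.png

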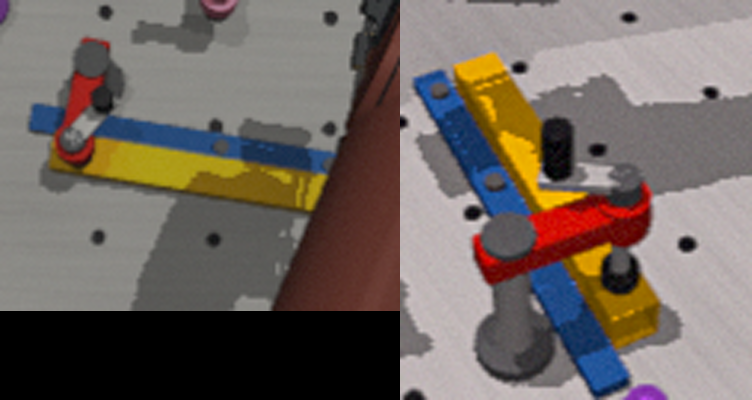

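The tube is flush along the bar with the shoe on its top at (620,275), and the handle stands free at (557,150).

```bash
python3 -c "
from plant import order
print(order.sign_off())"
```

```text
the job is handed in; nothing more can be done
None
```

The job is handed in at about 19 s: the tube lies flush along the blue fence under the red clamp, with the pad snugged to about 60 N by feel (it reached about 80 N before I eased it back), the handle released and nothing else touched.

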